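# Spin-test a wheel and stop it on the pointer

## Robot

A 6-joint arm with a two-finger parallel gripper is mounted at the origin on the work surface. World frame = base frame: x ahead of the robot, y to its left, z up, the work surface at z = 0. Lengths are in m, angles in rad, forces in N, time in s.
With the tool pointing down it reaches from about 0.3 to 0.775 m from the base axis. Payload 14.6 kg.
Tool frame: the origin (TCP) lies midway between the tips of the shut fingers; the grasp point (between the pads) lies 19 mm behind it (ctrl.pinch_z is the distance from the TCP to the grasp point, in m); z points along the fingers, y is the line along which they close (so a half turn about z gives the same grasp; the last joint's range is limited). The gripper opens to 94 mm and grips with 3 to 60 N. Pads are 16 mm wide; open, the fingers measure 119 mm over their backs; the gripper's body (75 mm by 177 mm) begins 78 mm behind the grasp point.
Start: joints at [-1.359, 0.3, 1.521, -0, 1.321, -0.067], TCP at [0.151, -0.529, 0.181] pointing down, gripper open.
Joint ranges: [-3.03, 3.03], [-0.79, 2.21], [0.23, 2.52], [-1.04, 4.18], [0, 3.07], [-2.55, 2.55]. Speed limits (rad/s): [2.22, 2.22, 2.57, 3.14, 3.14, 3.14].

## Interface

Orientations are given as [roll, pitch, yaw] about the fixed x, y, z axes, in that order (R = Rz(yaw) Ry(pitch) Rx(roll)).
In Python, from station import ctrl gives the robot as it stands.
- The arm moves only by the tool jog_arm, never from a script. Its argument "motion" is a list of rows, each a list of 7 numbers: the shift along the tool's x, y, z in m, then the turn, a rotation vector about the tool's x, y, z in rad, then the opening, from -1 (shut) to 1 (fully open). In form: [[tx, ty, tz, rx, ry, rz, gripper], ...]. A call has 1 to 5 rows; each row shifts and turns the commanded pose from where the row before left it, along the tool's axes as they then stand; what a row does not reach is not made up. A row lasts 1/10 s, in which the tool goes at most 50 mm and 8.59 degrees, less where a joint would pass 70% of its speed; a pose out of reach is approached as far as the arm can. A call is refused whole if a number of a shift passes 0.05 or a number of a turn 0.15, either way. A call with a gripper value outside its range is refused whole. The fingers move at their own pace and stop on an object; "squeeze" is the grip in N (left out, the last holds). Time passes only in rows, so rows that do not move let the fingers close. It gives the time, the measured TCP pose, the force, the opening and the grip force at its end, in the units of the state.
- ctrl.get_obs(): the state, without advancing time (a new reading comes with each control period).
- ctrl.camera(name): name is "side" or "top" or "wrist"; returns the picture (400x640x3 uint8, red, green, blue); there is no depth.
- ctrl.camera_model(name): a dict with "intrinsics" (3x3 intrinsics, pixels), "k1" (the pictures are not rectified: a ray, as slopes to the right and down, at radius r is drawn at 1 + k1 r^2 times it, then the intrinsics apply), "rvec" (rotation vector, rad) and "tvec" (3), from world to camera coordinates, as OpenCV has them. Camera axes: x right, y down, z forward; pixel columns grow to the right and rows downward; lengths in m; the calibration is good to about 2 mm. A picture is of the moment at which its call begins: read the wrist's pose just before it. camera_model takes no time and is no camera call; for the wrist camera it gives the pose at the moment of the call.
- ctrl.hand_in(): hands the job in; it is judged then, once.
The state is a dict: "time_s": time; "qpos": joint angles; "joint_vel": joint speeds; "tau": joint torques, N m; "ee_pos": TCP position; "eef_rot": TCP orientation; "force": force on the tool from outside, world axes, zero at the start; "moment": the same for the moment, N m; "grip_width": finger opening in m; "grip_force": force on a finger pad.
Only numpy, scipy, OpenCV 4.12 (cv2) and the standard library are available. Lean on these libraries where they do the work, as an engineer would, in place of code of your own. Each camera call takes 0.05 s, during which the arm holds its last target. There are 200 camera calls.

## Task

Check the bearing of the small test rig: with a fingertip, flick the plywood wheel so that it spins briskly by itself, and leave it untouched while its upright pin goes past the pointer at least twice. Then brake the wheel with a fingertip so that it stops with the pin right at the pointer, and finish while still holding the wheel there with the fingertip pressed on it. Do not shift or lift the rig, and leave the things around it alone.

Things in the scene. Friction and masses are not known exactly. Their poses are not given: they have to be found in the camera images.
- rig: the bearing test rig, loose on the table, 1.8 kg: round grey base 260 mm across, 18 mm thick, and an aluminium column in the middle that carries the wheel. Origin: centre of the base's underside, on the axle line; z up, x from the axle to the pointer.
- pointer (a point): tip of the pointer, 72 mm above the table, 95 mm from the axle: a small aluminium cone (20 mm thick, 25 mm long) aimed level at the axle, on a 14 x 24 mm upright post at the base's edge (115 to 129 mm from the axle). Cone and post reach 82 mm above the table; the cone overhangs the wheel's rim by 5 mm.
- wheel: plywood disc lying flat, 200 mm across, 8 mm thick, 0.2 to 0.35 kg, flat top 60 mm above the table. Origin: on the axle at its underside; z up, x from the axle to the pin. Turns either way without end, very freely: a brisk spin lasts over 20 s. A fingertip pressed on its top stops it almost at once, and can drag it round.
- hub (a point): top centre of the round steel nut on the wheel's axle, 32 mm across, 6 mm high, 66 mm above the table. The disc's top is bare from the nut out to the pin.
- pin (a point): foot of the wheel's upright pin, on the disc's top, 60 mm above the table, 85 mm from the axle. The pin is a wooden dowel 12 mm thick standing 40 mm up from the disc (top 100 mm above the table); the wheel can be flicked by pushing it along. Half a turn a second is a brisk spin.
- mark (a point): the place for the pin: fixed point of the rig in line with the pointer, 85 mm from the axle, 60 mm above the table. With the pin at the pointer, pin coincides with it.
- glue: bystander: glue bottle 44 mm across, 130 mm tall, origin at the centre of its underside.
- battery: bystander: upright block battery 26 x 18 x 47 mm, origin at the centre of its underside.
- tray: bystander: open plywood tray 90 x 140 x 40 mm, origin at the centre of its underside.

How it is judged:
On the way, in this order (a step that is already met when the one before it is completed fails the run):
1. the pin goes past the pointer (within 40 mm) with the wheel spinning untouched at over 1 rad/s (horizontal distance between pin and mark below 0.04 m and angular speed of wheel above 1 rad/s and contact force between anything else and wheel below 0.05 N).
2. the pin goes round the far side, wheel still spinning untouched at over 1 rad/s (horizontal distance between pin and mark above 0.14 m and angular speed of wheel above 1 rad/s and contact force between anything else and wheel below 0.05 N).
3. the pin goes past the pointer a second time, wheel still spinning untouched at over 1 rad/s (all of step 1).
At the end, for the whole second after the job is handed in: The wheel is at rest (under 0.1 rad/s) with the foot of the pin within 8 mm of the mark, the fingers press on the wheel (its pin included) with more than 0.3 N, and the rig stands flat within 15 mm of where it was (horizontal distance between pin and mark below 0.008 m and angular speed of wheel below 0.1 rad/s and contact force between the fingers and wheel above 0.3 N and distance of rig from where it was at the start of the episode below 0.015 m and angle between rig's own z axis and vertical below 0.05 rad); the arm keeps its last pose, push and grip.
It fails at once if the rig is shifted by more than 15 mm, lifted or tipped (distance of rig from where it was at the start of the episode above 0.015 m or angle between rig's own z axis and vertical above 0.1 rad).
It fails at once if the glue bottle is moved by more than 15 mm or tipped (distance of glue from where it was at the start of the episode above 0.015 m or angle between glue's own z axis and vertical above 0.2 rad).
It fails at once if the battery is moved by more than 15 mm or tipped (distance of battery from where it was at the start of the episode above 0.015 m or angle between battery's own z axis and vertical above 0.2 rad).
It fails at once if the tray is moved by more than 15 mm or tipped (distance of tray from where it was at the start of the episode above 0.015 m or angle between tray's own z axis and vertical above 0.2 rad).
It also fails if it takes over 51 s, if anything falls off the work surface, if the arm or the gripper's body presses on something with over 40 N, if the wrist force passes 120 N, or if a joint passes its speed limit or range.

## Working session

There is one attempt and no reset: what is moved stays moved. The work goes in short steps, Python scripts to look and compute and a tool call to move; the robot and the scene stay as the last step left them, time stands still between calls to the robot, and variables do not carry over. Pictures are saved under pics/ and viewed, at most 10 in all, crops included, and the job is handed in when it is done.

Besides the shell and the picture viewer there is one more tool, called after "Request:" as name([rows], argument=value, ...), one row to a line, values as JSON. jog_arm: Moves the arm, as the interface text tells. Its arguments: {"type":"object","properties":{"motion":{"type":"array"},"squeeze":{"type":"number"}},"required":["motion"]}

```bash
mkdir -p pics
cat > h.py <<'E'
import numpy as np,cv2
from station import ctrl
def shot(n,f):
    m=ctrl.camera_model(n); im=ctrl.camera(n); cv2.imwrite('pics/'+f,im[:,:,::-1]); return im,m
def ray(m,u,v):
    K=np.array(m['intrinsics']);d=np.array([(u-K[0,2])/K[0,0],(v-K[1,2])/K[1,1]])
    s=d.copy()
    for _ in range(30): s=d/(1+m['k1']*(s@s))
    R=cv2.Rodrigues(np.array(m['rvec'],float))[0];t=np.array(m['tvec'],float).ravel()
    return -R.T@t, R.T@np.array([s[0],s[1],1])
def at(m,u,v,z):
    c,d=ray(m,u,v); return (c+d*(z-c[2])/d[2])[:2]
def proj(m,p):
    R=cv2.Rodrigues(np.array(m['rvec'],float))[0];q=R@np.array(p)+np.array(m['tvec'],float).ravel()
    s=q[:2]/q[2]; s=s*(1+m['k1']*(s@s));K=np.array(m['intrinsics']);return K[0,0]*s[0]+K[0,2],K[1,1]*s[1]+K[1,2]
E
python3 - <<'E'
from h import *
im,m=shot('top','t0.png'); im2,m2=shot('side','s0.png')
print(m,m2); o=ctrl.get_obs(); print(o)
E
```

```text
{'intrinsics': array([[387.91489328,   0.        , 319.51040535],
       [  0.        , 387.91489328, 202.27413049],
       [  0.        ,   0.        ,   1.        ]]), 'k1': -0.01298412284929761, 'rvec': array([ 2.14995358, -2.09428775,  0.17630475]), 'tvec': array([-0.01198562,  0.61431606,  0.77050729])} {'intrinsics': array([[416.18888845,   0.        , 321.18788486],
       [  0.        , 416.18888845, 193.9321155 ],
       [  0.        ,   0.        ,   1.        ]]), 'k1': -0.07685183746330512, 'rvec': array([ 0.74130191, -2.38308896,  1.34342071]), 'tvec': array([0.51184161, 0.25695917, 0.77828372])}
{'time_s': 0.1, 'qpos': array([-1.35861837e+00,  3.00415023e-01,  1.52152365e+00,  6.74370159e-06,
        1.32068354e+00, -6.66107597e-02]), 'joint_vel': array([ 0.00066812, -0.00123484, -0.00146065, -0.00313602, -0.00097092,
       -0.00034977]), 'tau': array([ 1.75660211e-03, -5.32641506e+01, -3.53285623e+01,  7.09802750e-02,
        2.34495598e-02, -7.25032783e-05]), 'ee_pos': array([ 0.15129392, -0.52851235,  0.18014139]), 'eef_rot': array([-3.14056582e+00, -7.50464073e-05,  2.78787002e-01]), 'force': array([-0.79686321, -0.28474504,  0.17282947]), 'moment': array([-0.02844416,  0.02197694, -0.02257328]), 'grip_force': 0.0, 'grip_width': 0.09443218468235286}
```

View pics/t0.png

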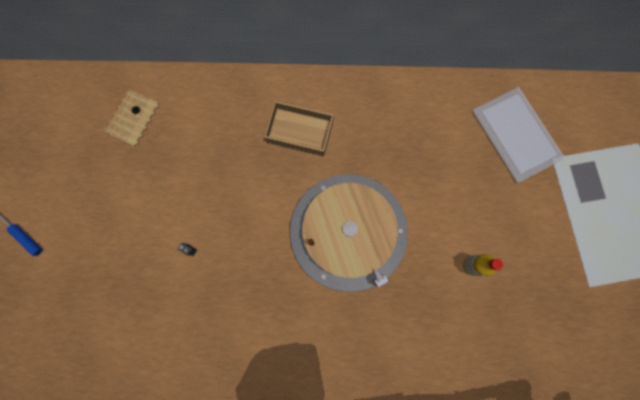

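View pics/s0.png

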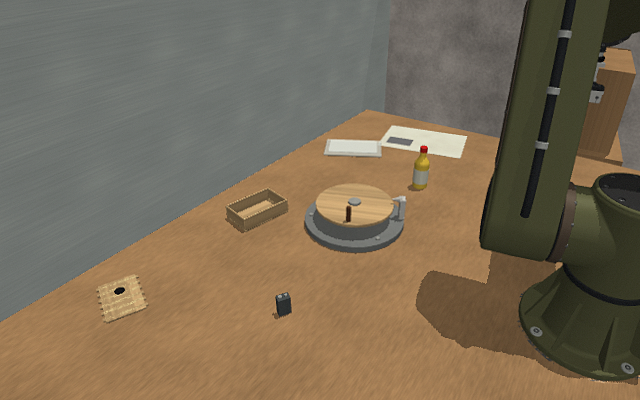

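The top view shows the hub near (350,229), the pin near (310,242), the pointer near (378,275), the glue near (485,265) and the battery near (187,249). I'll enlarge it to refine these.

Run:
```python
from h import *
im=cv2.imread('pics/t0.png'); cv2.imwrite('pics/c0.png',cv2.resize(im[165:300,280:420],None,fx=5,fy=4.4444444,interpolation=cv2.INTER_CUBIC)) if 0 else cv2.imwrite('pics/c0.png',cv2.resize(im[170:300,280:420],None,fx=4.5,fy=4.5,interpolation=cv2.INTER_CUBIC))
m=ctrl.camera_model('top')
for n,u,v,z in [('hub',350,229,.066),('pintop',310,242,.1),('ptr',378,273,.072),('post',381,282,.082),('glue',470,265,0),('gluetop',497,265,.13),('bat',187,249,.04),('tray',300,129,.02)]: print(n,at(m,u,v,z))
```

```text
hub [ 0.55778035 -0.06071355]
pintop [0.52616495 0.02005157]
ptr [ 0.46955446 -0.117893  ]
post [ 0.45212399 -0.12247248]
glue [ 0.49229717 -0.33037737]
gluetop [ 0.48994527 -0.33265923]
bat [0.50877663 0.28402943]
tray [0.79077277 0.05417377]
```

View pics/c0.png

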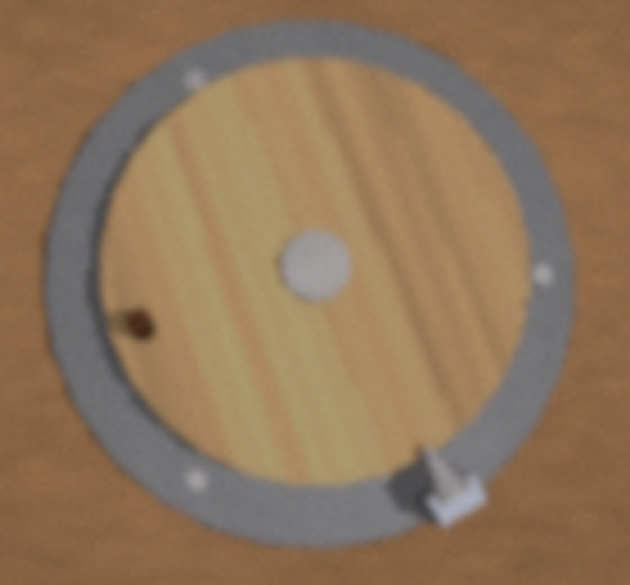

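Run:
```python
from h import *
m=ctrl.camera_model('top')
c=lambda u,v,z: at(m,280+(u-2)/4.5,170+(v-2)/4.5,z)
print('cam',ray(m,320,200))
print('hub',c(315,265,.066)); A=c(315,265,.066)
print('disc',(c(100,271,.06)+c(530,271,.06))/2,(c(315,57,.06)+c(315,485,.06))/2)
print('base',(c(45,282,.018)+c(573,282,.018))/2,(c(309,18,.018)+c(309,547,.018))/2)
for n,p in [('pin',c(140,325,.1)),('tip',c(425,447,.072)),('post',c(457,505,.082))]:
  d=p-A; print(n,p,np.hypot(*d),np.degrees(np.arctan2(d[1],d[0])))
```

```text
cam (array([ 0.468107  , -0.00820377,  0.86718965]), array([ 0.18305713,  0.01382654, -0.98302333]))
hub [ 0.55891213 -0.059778  ]
disc [ 0.55678527 -0.06011237] [ 0.55894111 -0.0601853 ]
base [ 0.55593653 -0.0599152 ] [ 0.55914313 -0.06003343]
pin [0.52663736 0.01874921] 0.08490102746627562 112.34271422186221
tip [ 0.47751551 -0.10981866] 0.09554829605851264 -148.41781516397975
post [ 0.45256203 -0.12269248] 0.12356607918918983 -149.39233968578483
```

The axle is at (0.558, -0.060), the pointer bearing is about -149° and the pin is at 112°. I'll square the tool, shut the fingers, and move to the robot side of the pin so I can push it along +x.

Request:
jog_arm([
  [0,0,0,0,0,0.14,-1],
  [0,0,0,0,0,0.139,-1],
  [0.025,-0.039,0,0,0,0,-1],
  [0.025,-0.039,0,0,0,0,-1],
  [0.025,-0.039,0,0,0,0,-1],
], squeeze=10)

```text
time_s: 0.6
ee_pos: [0.2268, -0.4102, 0.1802]
eef_rot: [-3.141, 0.0, -0.001]
force: [0.8, -0.2, 0.6]
grip_width: 0.0575
grip_force: 0.0
```

Request:
jog_arm([
  [0.025,-0.039,0,0,0,0,-1],
  [0.025,-0.039,0,0,0,0,-1],
  [0.025,-0.039,0,0,0,0,-1],
  [0.025,-0.039,0,0,0,0,-1],
  [0.025,-0.039,0,0,0,0,-1],
])

```text
time_s: 1.1
ee_pos: [0.3519, -0.215, 0.1806]
eef_rot: [3.142, -0.0, -0.0]
force: [1.1, 0.3, -0.2]
grip_width: 0.0177
grip_force: 0.0
```

Request:
jog_arm([
  [0.025,-0.039,0,0,0,0,-1],
  [0.025,-0.039,0,0,0,0,-1],
  [0.025,-0.039,0,0,0,0,-1],
  [0.025,-0.039,0,0,0,0,-1],
  [0,0,0,0,0,0,-1],
])

```text
time_s: 1.6
ee_pos: [0.4529, -0.0571, 0.1803]
eef_rot: [-3.141, 0.0, 0.005]
force: [0.1, -0.8, 1.1]
grip_width: 0.0005
grip_force: 0.0
```

Request:
jog_arm([
  [0.022,-0.039,0,0,0,0,-1],
  [0.022,-0.039,0,0,0,0,-1],
  [0,0,0.035,0,0,0,-1],
  [0,0,0.035,0,0,0,-1],
  [0,0,0.03,0,0,0,-1],
])

```text
time_s: 2.1
ee_pos: [0.4948, 0.017, 0.0788]
eef_rot: [3.142, 0.001, 0.0]
force: [0.8, -0.1, -0.0]
grip_width: 0.0003
grip_force: 0.0
```

Run:
```python
from h import *
im,m=shot('side','s1.png'); print(ctrl.get_obs()['ee_pos'],ctrl.get_obs()['force'])
cv2.imwrite('pics/s1c.png',cv2.resize(im[100:270,270:440,::-1],None,fx=3.5,fy=3.5,interpolation=cv2.INTER_CUBIC))
```

```text
[0.49252686 0.01689151 0.07456383] [-1.8722061  -0.74288593 -5.03762051]
```

View pics/s1c.png

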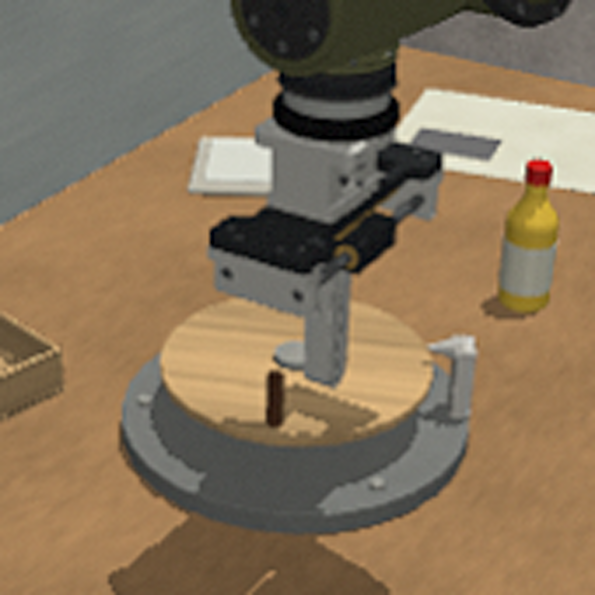

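The tip is about 20 mm behind the pin, at z of about 0.075. I'll flick now.

Request:
jog_arm([
  [0.012,-0.003,0,0,0,0,-1],
  [0.012,0,0,0,0,0,-1],
  [0.016,0,0,0,0,0,-1],
  [0.018,0,0,0,0,0,-1],
  [0.018,0,0,0,0,0,-1],
])

```text
time_s: 2.65
ee_pos: [0.5722, 0.0196, 0.0815]
eef_rot: [3.142, -0.0, -0.001]
force: [-0.7, -0.5, -0.1]
grip_width: 0.0002
grip_force: 0.0
```

Request:
jog_arm([
  [-0.01,0,-0.03,0,0,0,-1],
  [-0.02,0,-0.04,0,0,0,-1],
])

```text
time_s: 2.85
ee_pos: [0.5407, 0.0195, 0.15]
eef_rot: [-3.142, 0.005, -0.001]
force: [-0.2, -0.1, 0.9]
grip_width: 0.0006
grip_force: 0.0
```

```bash
cat > pin.py <<'E'
from h import *
A=np.array([.558,-.060])
def th():
    t=ctrl.get_obs()['time_s']; m=ctrl.camera_model('side'); im=ctrl.camera('side').astype(int)
    # dark brown pin: score along ring at mid height
    best=[]
    for a in range(-180,180,2):
        c=np.radians(a);p=A+.085*np.array([np.cos(c),np.sin(c)])
        s=[]
        for z in (.068,.075,.082,.089,.096):
            u,v=proj(m,[*p,z]); s.append(im[int(round(v)),int(round(u))].sum())
        best.append((max(s),a))
    best.sort(); return t,best[:4],im
E
python3 - <<'E'
from pin import *
for i in range(4):
    t,b,im=th(); print(round(t,2),b)
cv2.imwrite('pics/s2.png',im[100:270,270:440,::-1].astype(np.uint8).repeat(3,0).repeat(3,1)); print(ctrl.get_obs()['ee_pos'])
E
```

```text
2.85 [(np.int64(94), 106), (np.int64(130), 108), (np.int64(141), 110), (np.int64(184), 112)]
2.9 [(np.int64(91), 106), (np.int64(116), 108), (np.int64(123), 110), (np.int64(179), 112)]
2.95 [(np.int64(86), 106), (np.int64(124), 108), (np.int64(137), 110), (np.int64(166), 112)]
3.0 [(np.int64(91), 106), (np.int64(125), 108), (np.int64(140), 110), (np.int64(178), 112)]
[0.54161824 0.01968665 0.1519649 ]
```

View pics/s2.png

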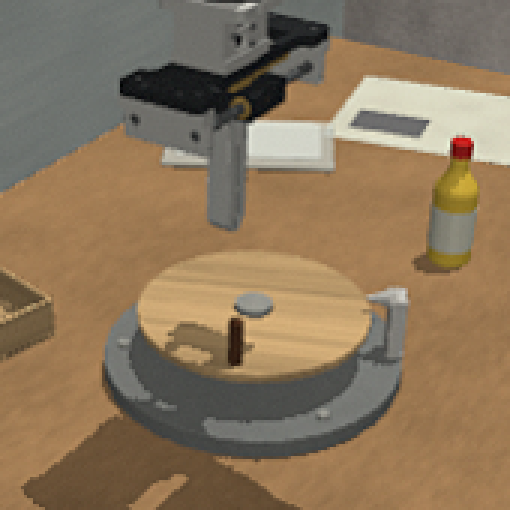

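Run:
```python
from h import *
m=ctrl.camera_model('side'); print('fingertip s1 proj',proj(m,[.4925,.017,.0746]),'seen ~363,209')
print('s2 proj',proj(m,[.5416,.0197,.152]),'seen ~346,175')
print('s1 pin foot ',proj(m,[.5266,.0187,.06]),proj(m,[.5266,.0187,.1]),'seen s1 foot ~349,221, top 348,207; s2 foot ~348,221')
print('hub',proj(m,[.558,-.06,.066]),'seen 354.5,201')
o=ctrl.get_obs();print(o['qpos'],o['ee_pos'],o['eef_rot'])
```

```text
fingertip s1 proj (np.float64(362.8956774888707), np.float64(219.29528135995878)) seen ~363,209
s2 proj (np.float64(345.0727279717463), np.float64(185.24846590786026)) seen ~346,175
s1 pin foot  (np.float64(349.93228087056326), np.float64(220.16967696276365)) (np.float64(350.33779974848346), np.float64(206.0977197168126)) seen s1 foot ~349,221, top 348,207; s2 foot ~348,221
hub (np.float64(355.6514710397741), np.float64(199.81406024057526)) seen 354.5,201
[-3.12224685e-02  3.05774293e-01  1.58194463e+00 -5.35892549e-05
  1.25192991e+00  1.54024101e+00] [0.54161824 0.01968665 0.1519649 ] [ 3.14148237e+00 -1.94135922e-03 -6.50294589e-04]
```

The fingertip appears about 10 px higher in the side view than the reported TCP projects, so it is either about 28 mm higher or displaced in y. A top picture should settle which.

Run:
```python
from h import *
im,m=shot('top','t1.png'); o=ctrl.get_obs()['ee_pos']; print(o,proj(m,o),proj(m,[.5416,.0197,.18]))
cv2.imwrite('pics/t1c.png',cv2.resize(im[100:300,220:440,::-1],None,fx=3,fy=3,interpolation=cv2.INTER_CUBIC))
im,m=shot('wrist','w1.png'); print(proj(m,o),proj(m,[.558,-.06,.066]),proj(m,[.5266,.0187,.1]))
a=cv2.imread('pics/t1c.png');b=cv2.imread('pics/w1.png')
cv2.imwrite('pics/tw.png',np.hstack([cv2.resize(a,(380,345)),cv2.resize(b,(420,262),interpolation=cv2.INTER_AREA).repeat(1,0) if 0 else cv2.copyMakeBorder(cv2.resize(b,(420,262)),0,83,0,0,cv2.BORDER_CONSTANT)]))
```

```text
[0.54131703 0.01979268 0.15074457] (np.float64(309.4537640272089), np.float64(231.70529585661114)) (np.float64(308.921743334957), np.float64(229.85476051798133))
(np.float64(322.7421626470802), np.float64(232.91493183603114)) (np.float64(414.63661023065754), np.float64(181.49793575170787)) (np.float64(324.154072730585), np.float64(228.7583509874931))
```

View pics/tw.png

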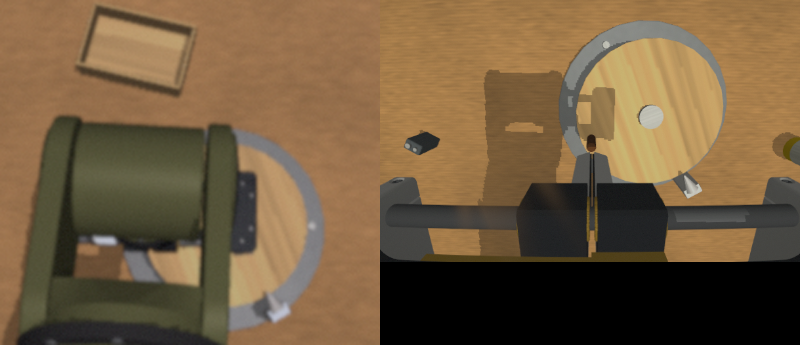

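The wrist view agrees in x and y, so the real tip sits about 28 mm higher than reported and passed over the pin. I'll calibrate the height by touching down gently on the bare disc.

Request:
jog_arm([
  [0.03,0.035,0,0,0,0,-1],
  [0,0,0.04,0,0,0,-1],
  [0,0,0.035,0,0,0,-1],
  [0,0,0.005,0,0,0,-1],
  [0,0,0,0,0,0,-1],
])

```text
time_s: 3.65
ee_pos: [0.571, -0.0148, 0.0699]
eef_rot: [-3.141, 0.003, -0.0]
force: [-0.4, 0.5, 0.7]
grip_width: 0.0003
grip_force: 0.0
```

Run:
```python
from h import *
im,m=shot('side','s3.png'); o=ctrl.get_obs(); print(o['ee_pos'],o['force'],proj(m,o['ee_pos']))
a=cv2.resize(im[130:250,290:430,::-1],None,fx=3,fy=3,interpolation=cv2.INTER_CUBIC)
im,m=shot('wrist','w3.png'); e=o['ee_pos'];print(proj(m,e),proj(m,e+[0,0,.028]),proj(m,[.558,-.06,.066]))
b=im[150:300,240:400,::-1]; b=cv2.resize(b,(384,360))
cv2.imwrite('pics/sw3.png',np.hstack([a,b]))
```

```text
[ 0.57183684 -0.014831    0.07142393] [ 0.2843892  -0.61602058 -0.05214991] (np.float64(341.6009980468126), np.float64(204.27198325498165))
(np.float64(322.77238088712824), np.float64(232.9107475699441)) (np.float64(322.76517281436037), np.float64(249.92703513945742)) (np.float64(390.83648136084577), np.float64(249.74931969990712))
```

View pics/sw3.png

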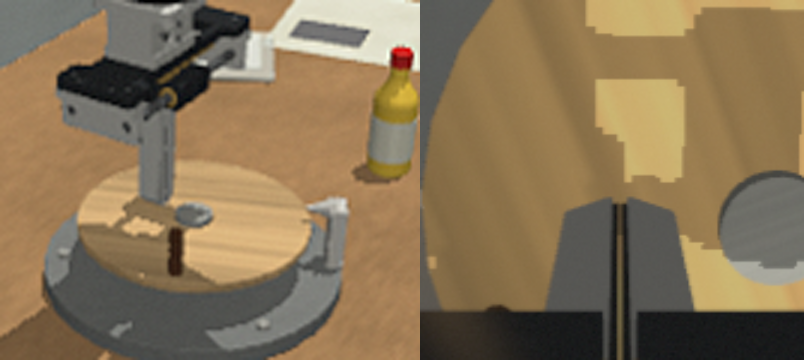

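Request:
jog_arm([
  [0,0,0.01,0,0,0,-1],
  [0,0,0.005,0,0,0,-1],
  [0,0,0,0,0,0,-1],
])

```text
time_s: 4.05
ee_pos: [0.5711, -0.0148, 0.0551]
eef_rot: [-3.142, 0.001, -0.0]
force: [0.4, 0.8, -0.3]
grip_width: 0.0003
grip_force: 0.0
```

Request:
jog_arm([
  [0,0,0.003,0,0,0,-1],
  [0,0,0.002,0,0,0,-1],
  [0,0,0,0,0,0,-1],
])

```text
time_s: 4.35
ee_pos: [0.5714, -0.0148, 0.0504]
eef_rot: [-3.142, 0.0, -0.0]
force: [-0.3, -0.2, 0.2]
grip_width: 0.0003
grip_force: 0.0
```

Request:
jog_arm([
  [0,0,0.002,0,0,0,-1],
  [0,0,0.002,0,0,0,-1],
  [0,0,0,0,0,0,-1],
])

```text
time_s: 4.65
ee_pos: [0.5713, -0.0148, 0.0463]
eef_rot: [-3.142, 0.0, -0.0]
force: [0.2, -0.1, 0.1]
grip_width: 0.0
grip_force: 0.0
```

Request:
jog_arm([
  [0,0,0.002,0,0,0,-1],
  [0,0,0.002,0,0,0,-1],
  [0,0,0,0,0,0,-1],
])

```text
time_s: 4.95
ee_pos: [0.5713, -0.0148, 0.0423]
eef_rot: [-3.142, 0.0, -0.0]
force: [0.8, 0.2, 0.0]
grip_width: 0.0007
grip_force: 0.0
```

Request:
jog_arm([
  [0,0,0.002,0,0,0,-1],
  [0,0,0.002,0,0,0,-1],
  [0,0,0,0,0,0,-1],
])

```text
time_s: 5.25
ee_pos: [0.5713, -0.0148, 0.0383]
eef_rot: [-3.142, 0.0, -0.0]
force: [-0.3, 0.0, -0.1]
grip_width: 0.0005
grip_force: 0.0
```

Request:
jog_arm([
  [0,0,0.002,0,0,0,-1],
  [0,0,0,0,0,0,-1],
])

```text
time_s: 5.45
ee_pos: [0.5714, -0.0148, 0.0364]
eef_rot: [-3.142, 0.0, -0.0]
force: [-0.1, -0.3, -0.2]
grip_width: 0.0003
grip_force: 0.0
```

Request:
jog_arm([
  [0,0,0.002,0,0,0,-1],
  [0,0,0,0,0,0,-1],
])

```text
time_s: 5.65
ee_pos: [0.5722, -0.015, 0.0354]
eef_rot: [3.141, -0.002, -0.0]
force: [-0.8, 0.2, 8.1]
grip_width: 0.0008
grip_force: 3.6
```

Contact comes at a reported z of about 0.036, so reported z reads about 24 mm low. I'll redo the flick at a reported z of 0.055.

Request:
jog_arm([
  [0,0,-0.02,0,0,0,-1],
  [-0.04,0,0,0,0,0,-1],
  [-0.039,0,0,0,0,0,-1],
  [0,-0.034,0,0,0,0,-1],
  [0,0,0,0,0,0,-1],
])

```text
time_s: 6.15
ee_pos: [0.492, 0.0211, 0.055]
eef_rot: [-3.141, -0.001, 0.001]
force: [-0.4, -0.9, 0.2]
grip_width: 0.0007
grip_force: 0.0
```

Request:
jog_arm([
  [0.012,0,0,0,0,0,-1],
  [0.012,0,0,0,0,0,-1],
  [0.016,0,0,0,0,0,-1],
  [0.018,0,0,0,0,0,-1],
  [0.018,0,0,0,0,0,-1],
])

```text
time_s: 6.65
ee_pos: [0.5695, 0.0187, 0.0546]
eef_rot: [3.141, -0.0, -0.0]
force: [0.2, 0.1, 0.1]
grip_width: 0.0003
grip_force: 0.0
```

Request:
jog_arm([
  [-0.01,0,-0.03,0,0,0,-1],
  [-0.02,0,-0.04,0,0,0,-1],
])

```text
time_s: 6.85
ee_pos: [0.5381, 0.0187, 0.1232]
eef_rot: [-3.142, 0.004, -0.0]
force: [-0.6, -0.4, 0.9]
grip_width: 0.0004
grip_force: 0.0
```

Run:
```python
from pin import *
for i in range(5):
    t,b,im=th(); print(round(t,2),b)
cv2.imwrite('pics/s4.png',im[100:270,270:440,::-1].astype(np.uint8).repeat(3,0).repeat(3,1)); print(ctrl.get_obs()['ee_pos'])
```

```text
6.85 [(np.int64(80), 34), (np.int64(80), 36), (np.int64(81), 38), (np.int64(83), 32)]
6.9 [(np.int64(106), 24), (np.int64(109), 26), (np.int64(109), 28), (np.int64(109), 30)]
6.95 [(np.int64(85), 16), (np.int64(85), 18), (np.int64(104), 20), (np.int64(107), 22)]
7.0 [(np.int64(96), 16), (np.int64(99), 14), (np.int64(99), 18), (np.int64(103), 12)]
7.05 [(np.int64(85), 6), (np.int64(85), 8), (np.int64(91), 0), (np.int64(108), 4)]
[0.53860921 0.01888321 0.1242059 ]
```

The wheel spins clockwise at about 150°/s. I'll hover over the disc at about 50 mm radius and track the pin until it has passed twice.

Request:
jog_arm([
  [0.037,0.031,0,0,0,0,-1],
  [0,0,0.04,0,0,0,-1],
  [0,0,0.035,0,0,0,-1],
  [0,0,0,0,0,0,-1],
  [0,0,0,0,0,0,-1],
])

```text
time_s: 7.6
ee_pos: [0.5754, -0.0119, 0.0494]
eef_rot: [-3.141, 0.002, -0.0]
force: [0.2, 0.5, -0.3]
grip_width: 0.0005
grip_force: 0.0
```

```bash
cat > trk.py <<'E'
import sys
from pin import *
m=ctrl.camera_model('side')
def track(n):
    r=[]
    for i in range(n):
        t,b,im=th(); a=[x for s,x in b if s<150]
        r.append((round(t,2),a,int(b[0][0])))
    return r,im
E
python3 - <<'E'
from trk import *
r,im=track(66); print(*r[::2],sep='\n'); print(ctrl.get_obs()['ee_pos'])
E
```

```text
(7.6, [-78, -76, -80], 126)
(7.7, [-94, -92], 129)
(7.8, [-108], 135)
(7.9, [], 152)
(8.0, [], 184)
(8.1, [-162], 111)
(8.2, [-178, -172, -176, -174], 93)
(8.3, [170, 172, 176, 174], 89)
(8.4, [158, 162, 164, 160], 82)
(8.5, [146, 144], 102)
(8.6, [132, 136, 134], 110)
(8.7, [118, 120], 93)
(8.8, [106, 104], 106)
(8.9, [88, 90, 92, 94], 108)
(9.0, [78, 76], 109)
(9.1, [64, 66, 62], 95)
(9.2, [50], 119)
(9.3, [38, 34, 36], 69)
(9.4, [34, 32, 36, 38], 96)
(9.5, [16, 18, 24, 22], 101)
(9.6, [], 308)
(9.7, [], 325)
(9.8, [], 320)
(9.9, [], 219)
(10.0, [-50, -54, -52], 72)
(10.1, [-64, -66, -68], 125)
(10.2, [-78, -80], 115)
(10.3, [-94, -92], 131)
(10.4, [-108, -106], 138)
(10.5, [], 153)
(10.6, [-132, -134], 132)
(10.7, [], 175)
(10.8, [-168, -170, -172, -166], 96)
[ 0.57546491 -0.01184839  0.04965659]
```

Two clean untouched passes happened, at about 8.05 s and 10.7 s. Next pass is due at about 13.3 s, so I'll hover lower and brake just before it.

Request:
jog_arm([
  [0,0,0.01,0,0,0,-1],
])

```text
time_s: 11.0
ee_pos: [0.5762, -0.0119, 0.0404]
eef_rot: [3.141, -0.002, -0.0]
force: [0.1, -1.0, -0.3]
grip_width: 0.0003
grip_force: 0.0
```

Run:
```python
from trk import *
r,im=track(40); print(*r[-24::3],r[-1],sep='\n'); print(ctrl.get_obs()['ee_pos'],ctrl.get_obs()['time_s'])
```

```text
(11.8, [68, 72, 70], 114)
(11.95, [48], 97)
(12.1, [36, 38, 34, 32], 74)
(12.25, [28], 149)
(12.4, [], 320)
(12.55, [], 314)
(12.7, [], 289)
(12.85, [-54, -58, -56], 97)
(12.95, [-70, -66, -68], 111)
[ 0.57546185 -0.01183524  0.03965055] 13.0
```

Request:
jog_arm([
  [0,0,0.005,0,0,0,-1],
  [0,0,0,0,0,0,-1],
  [0,0,0,0,0,0,-1],
])

```text
time_s: 13.3
ee_pos: [0.5763, -0.0119, 0.0354]
eef_rot: [3.141, -0.002, -0.0]
force: [-0.1, -0.4, 9.0]
grip_width: 0.0003
grip_force: 4.2
```

Run:
```python
from trk import *
r,im=track(4); print(*r,sep='\n'); o=ctrl.get_obs(); print(o['ee_pos'],o['force'])
im=im.astype(np.uint8)[:,:,::-1]; cv2.imwrite('pics/s5.png',cv2.resize(im[150:250,300:430],None,fx=6,fy=6,interpolation=cv2.INTER_CUBIC))
for p in ([.485,-.104,.06],[.485,-.104,.1],[.4766,-.109,.072]): print(proj(m,p))
```

```text
(13.3, [-88, -86], 125)
(13.35, [-88, -86], 120)
(13.4, [-88, -86], 119)
(13.45, [-86, -88], 117)
[ 0.57628034 -0.01196502  0.03541978] [ 0.06756561 -0.35213424  8.85660464]
(np.float64(388.9930673903289), np.float64(202.64459889571125))
(np.float64(390.1364841475206), np.float64(189.12421939187223))
(np.float64(393.19974369032263), np.float64(198.75035099924216))
```

View pics/s5.png

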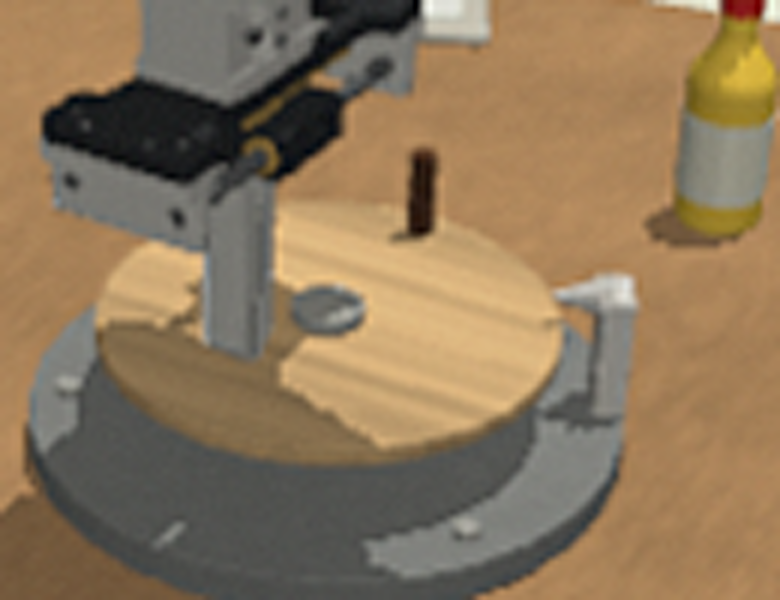

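The wheel is held at about -87.5° with 9 N and needs roughly 61° more clockwise. I'll drag it on an arc with the finger pressed, 25° first.

Request:
jog_arm([
  [0.0041,0.0018,0,0,0,0,-1],
  [0.0039,0.0021,0,0,0,0,-1],
  [0.0038,0.0025,0,0,0,0,-1],
  [0.0035,0.0028,0,0,0,0,-1],
  [0.0033,0.0031,0,0,0,0,-1],
])

```text
time_s: 14.0
ee_pos: [0.595, -0.0242, 0.0354]
eef_rot: [3.142, -0.002, -0.0]
force: [-0.3, 1.4, 7.8]
grip_width: 0.0006
grip_force: 4.4
```

```bash
cat > cen.py <<'E'
from pin import *
from scipy.optimize import least_squares
def fit(f=None):
    m=ctrl.camera_model('side'); im=ctrl.camera('side')
    g=im.astype(int).sum(2); g[:150]=999;g[250:]=999
    best=None
    n,lab,st,ce=cv2.connectedComponentsWithStats((g<190).astype(np.uint8))
    for i in range(1,n):
        if 10<st[i,4]<150:
            f_=lambda a:(np.array(proj(m,[*(A+.085*np.array([np.cos(a),np.sin(a)])),.08]))-ce[i])
            for a0 in (-2.6,-1.6):
                s=least_squares(lambda x:f_(x[0]),[a0])
                if best is None or s.cost<best[0]: best=(s.cost,np.degrees(s.x[0]),ce[i],st[i,4])
    if f: cv2.imwrite('pics/'+f,cv2.resize(im[150:250,300:430,::-1],None,fx=6,fy=6,interpolation=cv2.INTER_CUBIC))
    return best
E
python3 - <<'E'
from cen import *
print(fit(),fit()); o=ctrl.get_obs(); print(o['ee_pos'],o['force'],o['time_s'])
E
```

```text
(np.float64(0.9432293851452291), np.float64(-111.31670180569434), array([380.58823529, 186.76470588]), np.int32(51)) (np.float64(0.8280979558641581), np.float64(-112.06916746815367), array([380.89795918, 186.85714286]), np.int32(49))
[ 0.59518362 -0.02443607  0.03542369] [0.01417781 0.06872185 8.7280159 ] 14.1
```

The drag follows the arc as planned. I'll do another 25°.

Request:
jog_arm([
  [0.003,0.0033,0,0,0,0,-1],
  [0.0027,0.0036,0,0,0,0,-1],
  [0.0024,0.0038,0,0,0,0,-1],
  [0.002,0.004,0,0,0,0,-1],
  [0.0017,0.0042,0,0,0,0,-1],
])

```text
time_s: 14.6
ee_pos: [0.6067, -0.0432, 0.0354]
eef_rot: [3.141, -0.002, -0.0]
force: [-0.5, 0.3, 8.7]
grip_width: 0.0005
grip_force: 4.4
```

Run:
```python
from cen import *
print(fit(),fit('s6.png')); o=ctrl.get_obs(); print(o['ee_pos'],o['force'],o['time_s'])
```

```text
(np.float64(1.301861335849213), np.float64(-138.53300522291485), array([387.03921569, 193.54901961]), np.int32(51)) (np.float64(1.1183030882751948), np.float64(-138.7294391351066), array([387.16981132, 193.54716981]), np.int32(53))
[ 0.60678666 -0.04352694  0.03542693] [ 0.08281603 -0.06234716  9.40065497] 14.7
```

Request:
jog_arm([
  [0.001,0.0045,0,0,0,0,-1],
  [0.0009,0.0046,0,0,0,0,-1],
  [0,0,0,0,0,0,-1],
])

```text
time_s: 15.0
ee_pos: [0.6086, -0.0526, 0.0354]
eef_rot: [3.141, -0.002, -0.001]
force: [0.5, 0.7, 8.5]
grip_width: 0.0007
grip_force: 4.2
```

Run:
```python
from cen import *
print(fit()); o=ctrl.get_obs(); print(o['ee_pos'],o['force'],o['time_s'])
print(fit('s7.png'));im,m=shot('top','t7.png'); a=cv2.imread('pics/s7.png')
b=cv2.resize(im[220:310,340:420,::-1],None,fx=4.5,fy=4.5,interpolation=cv2.INTER_CUBIC)
a=cv2.resize(a[100:420,380:800],None,fx=1.0,fy=1.0); a=cv2.copyMakeBorder(a,0,405-a.shape[0],0,0,cv2.BORDER_CONSTANT)
cv2.imwrite('pics/st7.png',np.hstack([a,b]))
for ang in (-149,-144,-154):
  c=np.radians(ang); p=A+.085*np.array([np.cos(c),np.sin(c)]); print(ang,proj(ctrl.camera_model('side'),[*p,.08]),proj(m,[*p,.1]))
```

```text
(np.float64(1.2856953182188098), np.float64(-151.7898253397317), array([387.94545455, 196.89090909]), np.int32(55))
[ 0.60859222 -0.05247235  0.0354599 ] [ 0.59482857 -0.29147122  8.17700219] 15.05
(np.float64(1.2856953182188098), np.float64(-151.7898253397317), array([387.94545455, 196.89090909]), np.int32(55))
-149 (np.float64(389.47067619892584), np.float64(195.97222423647406)) (np.float64(372.7483085359648), np.float64(264.72270957452184))
-144 (np.float64(389.1354632263167), np.float64(194.4607206906026)) (np.float64(375.9249396147988), np.float64(262.6871763506265))
-154 (np.float64(389.55145601261324), np.float64(197.49551829936328)) (np.float64(369.3965113150796), np.float64(266.46902536383146))
```

View pics/st7.png

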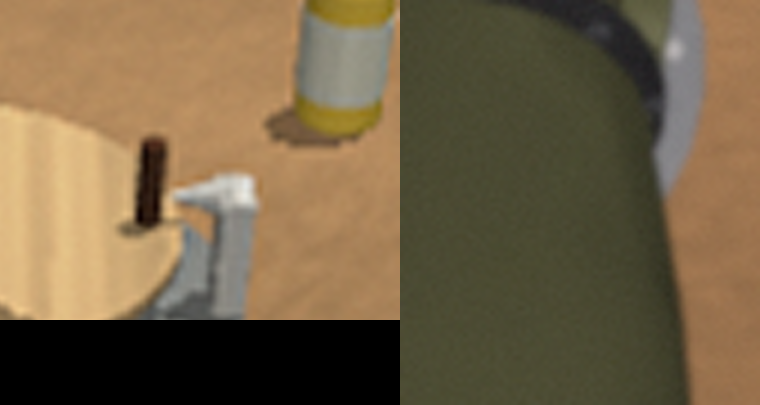

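The last picture shows the pin at the left part's (150,200), in line with the cone, whose tip is at (175,197). Corrected for the camera's bias at the hub and pointer, the pin is within about 2° (3 mm) of the mark, with about 8 N on the disc. I'll hand in.

```bash
python3 -c "
from station import ctrl
print(ctrl.get_obs()['force']); print(ctrl.hand_in())"
```

```text
[ 0.55264978 -0.90727933  7.82242752]
the job is handed in; nothing more can be done
None
```

I handed the job in at about 15 s, and no verdict came back: the wheel was flicked, passed the pointer twice untouched at about 2.4 rad/s, and is now held by the fingertip at about 8 N with the pin an estimated 3 mm from the mark (my first flick missed, passing over the pin because reported tool height reads about 24 mm low).

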